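Slide the sticky tray stack onto the mat and peel off the top tray

TASK

Slide the stack of metal parts trays across the bench, without lifting it, until it sits in the middle of the white square on the blue mat. Then peel the top tray off the stack it clings to: take its orange pull tab and raise that corner first, while the opposite corner still rests on the trays below, which must stay down on the mat. Finish while still holding the freed tray in the air, still, right way up and roughly level, about 20 cm above the bench, and leave the other things on the bench where they are.

Things in the scene. Friction and masses are not known exactly. Their poses are not given: they have to be found in the camera images.
- mat: Flat blue work mat lying on the bench, 300 x 260 mm (its x and y), 1 mm thick and fixed, no step to climb: things slide over it as over the bench. A white square outline of side 200 mm is drawn around its middle. Origin: centre of the mat, at bench height.
- stack: The lower four nested grey steel trays as one loose block, 150 mm (its x) by 110 mm (its y) by 40 mm high, upright sides, 0.95 kg (varies a little). A recess 138 x 98 mm, 6 mm deep, in its top takes the top tray's floor; four sprung black rubber pads in the rim at the ends of the recess, near its corners, grip that floor. Origin: centre of the underside, on the bench. z up.
- tray: The top tray, bare light metal, loose, 0.15 kg (varies 20 %), open side up. Floor 132 x 92 mm (x, y), 3 mm play all round in the stack's recess; its origin (centre of the underside) starts 34 mm above the bench. Flange 150 x 110 mm, 20 to 23 mm above the origin. It clings to the stack at its four corners (see far_corner). Axes parallel to the stack's while seated.
- tab (a point): Point in the upright orange pull tab on the tray's +x -y corner, at x 60, y -42, z 45 mm from the tray's origin, 14 mm below the tab's top. Tab 10 mm thick, 24 mm long, 36 mm high (57 to 93 mm above the bench at the start). Its length runs along the tray's direction (x 1, y -1), its flat faces look along (x 1, y 1): grip it across these. The flange lies right below it.
- far_corner (a point): Underside of the tray's floor at the corner opposite the tab: x -66, y 46, z 0 mm from the tray's origin; 34 mm above the bench when seated. Turning the tray up about this corner frees it gently, with about 4 to 7 N at the tab, each corner letting go once 6 mm up; pulled straight up without tilting it needs 9 to 13 N, and the stack may tip or come up too. Raised over 8 mm all round, it is free.
- solder_reel: Bystander: red reel, 52 mm across, 42 mm high. Origin: centre of underside.
- flux_bottle: Bystander: amber bottle, 44 mm across, 110 mm high. Origin: centre of underside.
- cup: Bystander: blue cup, 72 mm across, 80 mm high. Origin: centre of underside.
- meter: Bystander: yellow hand meter lying flat, 130 x 75 x 32 mm. Origin: centre of underside.
- screwdriver: Bystander: screwdriver lying along its x axis. Origin: about its middle, on the bench.
- parts_bin: Bystander: blue open bin, 110 x 100 x 50 mm. Origin: centre of underside.
Mind the look-alikes: they are no part of the job. Leave any red look-alike of the tray alone. What is shaped like the stack but red is not meant.

How it is judged:
By the outcome, as a careful person would: the job done as asked, in the order asked, and still so for the second after the job is handed in, while the arm keeps its last pose, push and grip.
It also fails if it takes over 58 s, if anything falls off the work surface, if the arm or the gripper's body presses on something with over 40 N, if the wrist force passes 120 N, or if a joint passes its speed limit or range.

ROBOT

A 6-joint arm with a two-finger parallel gripper is mounted at the origin on the work surface. World frame = base frame: x ahead of the robot, y to its left, z up, the work surface at z = 0. Lengths are in m, angles in rad, forces in N, time in s.
With the tool pointing down it reaches from about 0.25 to 0.775 m from the base axis. Payload 8.9 kg.
Tool frame: the origin (TCP) lies midway between the tips of the shut fingers; the grasp point (between the pads) lies 19 mm behind it; z points along the fingers, y is the line along which they close (so a half turn about z gives the same grasp; the last joint's range is limited). The gripper opens to 85 mm and grips with 20 to 120 N. Pads are 22 mm wide; open, the fingers measure 114 mm over their backs; the gripper's body (76 mm by 85 mm) begins 54 mm behind the grasp point. The pads swing forward as they close: fully open they stand 13 mm farther back than shut.
Start: joints at [1.047, 0.291, -0.153, 1.127, 0, 1.431], TCP at [0.197, 0.487, 0.231] pointing down, gripper open.
Joint ranges: [-2.52, 2.52], [-0.91, 1.74], [-1.3, 1.37], [-1.96, 2.02], [-1.52, 1.47], [-3.14, 3.14]. Speed limits (rad/s): [2.22, 2.22, 2.79, 3.14, 3.14, 3.14].

INTERFACE

Orientations are given as a unit quaternion [w, x, y, z].
In Python, from plant import ctrl gives the robot as it stands. Calls block until the motion is done:
- ctrl.movep(position, orientation): joint-space move of the TCP to a pose.
- ctrl.move_linear(position, frame=None, velocity=0.15, threshold=None): straight line of the TCP; frame=None keeps the orientation; velocity is the mean speed in m/s. With threshold (N) it stops when the force on the tool has changed by that much, and returns True; else False.
- ctrl.movej(angles): joint-space move.
- ctrl.command_gripper(opening, f_grip=None): finger opening in m; f_grip is the grip in N (None keeps the last); returns when the fingers have stopped.
- ctrl.hold(seconds).
- ctrl.solve_ik(position, orientation): joint angles nearest the present ones, or None.
- ctrl.snapshot(name): name is "scene" or "top" or "wrist"; returns (picture, depth): 420x560x3 uint8, red, green, blue; 420x560 float32, m along the optical axis (not along the pixel's ray), 0 where there is no reading.
- ctrl.camera_model(name): a dict with "fovy" (degrees; the focal length in pixels is half the picture's height over the tangent of half this angle, whatever the lens; pixels are square), "cx", "cy" (the principal point, pixels), "T" (4x4, takes a point from camera to world coordinates). Camera axes: x right, y down, z forward; pixel columns grow to the right and rows downward; lengths in m; the calibration is good to about 2 mm. A picture is of the moment at which its call begins: read the wrist's pose just before it. camera_model takes no time and is no camera call; for the wrist camera it gives the pose at the moment of the call.
A pose or a line that the arm cannot do raises ctrl.PlanningError and nothing moves.
- ctrl.job_done(): hands the job in; it is judged then, once.
Trained networks look in the newest picture that a camera, given by its name, has taken for a name from the list of things; names that differ only in an ending like _2 or _b are one class to them, and where a whole thing is asked for, a point or a joint stands for the part that bears it (a point fixed in the world has none). Each returns a list of dicts, best first, with "p" (0 to 1); they miss things now and then, are a little off and sometimes report something else, mostly with a low value. They report only what shows in the picture. A call takes as long as a camera call. They do not tell look-alikes from the thing itself.
- ctrl.find_in(query, camera): "rect" ([left, top, right, bottom] in pixels, round what is visible of it).
- ctrl.masks_of(query, camera): "pixels" (420x560 bool, what is visible of it) and "rect" ([left, top, right, bottom] in pixels, round what is visible of it).
- ctrl.mark_of(query, camera): "at" ([column, row] in pixels: a listed point, or the origin of a listed thing).
Readings, each from a call of its own:
- ctrl.read_time(): time.
- ctrl.read_q(): joint angles.
- ctrl.read_joint_velocities(): joint speeds.
- ctrl.read_joint_efforts(): joint torques, N m.
- ctrl.read_position(): TCP position.
- ctrl.read_tcp_rot(): TCP orientation.
- ctrl.read_wrist_force(): force on the tool from outside, world axes, zero at the start.
- ctrl.read_wrist_torque(): the same for the moment, N m.
- ctrl.read_opening(): finger opening in m.
- ctrl.read_finger_force(): force on a finger pad.
Only numpy, scipy, OpenCV 4.12 (cv2) and the standard library are available. Lean on these libraries where they do the work, as an engineer would, in place of code of your own. Each camera call takes 0.05 s, during which the arm holds its last target. There are 200 camera calls.

## Working session

There is one attempt and no reset: what is moved stays moved. The work goes in short steps, each a Python script; the robot and the scene stay as the last script left them, time stands still between calls to the robot, and variables do not carry over. Pictures are saved under pics/ and viewed, at most 10 in all, crops included, and the job is handed in when it is done.

```bash
mkdir -p pics; ls
cat > h.py <<'E'
import numpy as np, cv2
from plant import ctrl
def px2w(cam,uv,depth,T=None,z=None):
    m=ctrl.camera_model(cam); T=m["T"] if T is None else T; T=np.array(T)
    f=210/np.tan(np.radians(m["fovy"])/2)
    d=np.array([(uv[0]-m["cx"])/f,(uv[1]-m["cy"])/f,1.0])
    if z is not None:
        r=T[:3,:3]@d; return T[:3,3]+r*(z-T[2,3])/r[2]
    return T[:3,:3]@(d*depth)+T[:3,3]
def cloud(cam,dep,T=None):
    m=ctrl.camera_model(cam); T=np.array(m["T"] if T is None else T)
    f=210/np.tan(np.radians(m["fovy"])/2)
    v,u=np.mgrid[:420,:560]
    P=np.stack([(u-m["cx"])/f*dep,(v-m["cy"])/f*dep,dep],-1)
    return P@T[:3,:3].T+T[:3,3]
E
python3 - <<'E'
from h import *
a,da=ctrl.snapshot("top"); b,db=ctrl.snapshot("scene")
np.savez("s0.npz",a=a,da=da,b=b,db=db)
im=np.hstack([a,b]); cv2.imwrite("pics/a.png",a[:,:,::-1]);cv2.imwrite("pics/b.png",b[:,:,::-1])
for q in ["mat","stack","tray","tab","far_corner","solder_reel","flux_bottle","cup","meter","screwdriver","parts_bin"]:
    for cam in ["top"]:
        for r in ctrl.mark_of(q,cam)[:3]:
            z={"tab":.079,"far_corner":.034,"tray":.034}.get(q,0)
            print(q,round(r["p"],2),np.round(r["at"]),np.round(px2w(cam,r["at"],0,z=z),3))
print(ctrl.camera_model("top"),ctrl.read_time())
E
```

```text
pics
mat 0.65 [325. 242.] [ 0.454 -0.097  0.   ]
stack 0.93 [120. 297.] [0.293 0.485 0.   ]
stack 0.64 [244. 231.] [0.484 0.134 0.   ]
tray 0.74 [170. 221.] [0.507 0.341 0.034]
tray 0.69 [198. 310.] [0.261 0.255 0.034]
tray 0.64 [245. 230.] [0.484 0.129 0.034]
tab 0.97 [219. 321.] [0.236 0.191 0.079]
tab 0.96 [262. 212.] [0.528 0.08  0.079]
tab 0.9 [186. 204.] [0.549 0.288 0.079]
far_corner 0.81 [173. 298.] [0.294 0.325 0.034]
far_corner 0.71 [148. 240.] [0.452 0.4   0.034]
far_corner 0.64 [230. 255.] [0.412 0.169 0.034]
solder_reel 0.65 [276. 130.] [0.783 0.046 0.   ]
solder_reel 0.64 [262. 210.] [0.545 0.085 0.   ]
flux_bottle 0.59 [326. 135.] [ 0.768 -0.103  0.   ]
cup 0.72 [229. 136.] [0.764 0.183 0.   ]
cup 0.23 [231. 254.] [0.416 0.171 0.   ]
meter 0.98 [431. 286.] [ 0.332 -0.396  0.   ]
screwdriver 0.82 [421. 220.] [ 0.52  -0.374  0.   ]
parts_bin 0.6 [404. 164.] [ 0.683 -0.329  0.   ]
{'fovy': 49.86951677541103, 'cx': 272.84733282910105, 'cy': 220.77308635606568, 'T': array([[ 0.00837571, -0.99484616,  0.10104933,  0.38189571],
       [-0.99985375, -0.00682511,  0.01568097,  0.03153132],
       [-0.01491048, -0.10116589, -0.99475783,  1.29459735],
       [ 0.        ,  0.        ,  0.        ,  1.        ]])} 0.65
```

View pics/a.png

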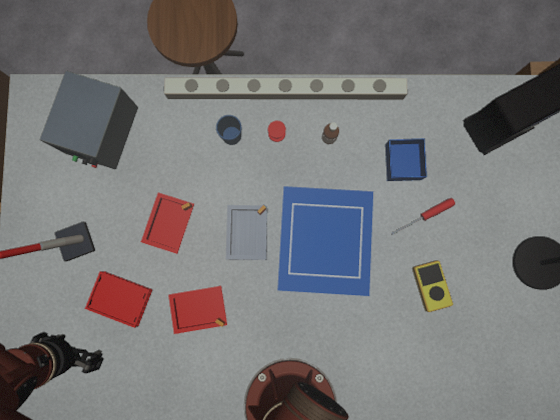

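View pics/b.png

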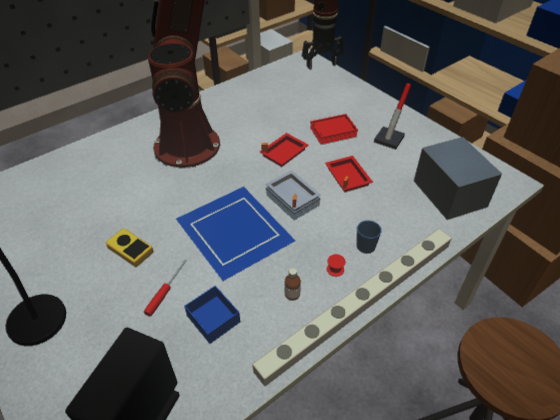

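The top view shows the grey stack with its tray at about (247,232) and the tab at (262,210). The mat centre is near (326,241). The three red look-alikes sit to the left at (167,223), (198,310) and (119,298). Next I'll fit exact poses.

```bash
cat >> h.py <<'E'
def wrap(a,p=180): return (a+p/2)%p-p/2
def fitmat(a,dep=None):
    hsv=cv2.cvtColor(a,cv2.COLOR_RGB2HSV)
    m=((hsv[...,0]>100)&(hsv[...,0]<130)&(hsv[...,1]>130)).astype(np.uint8); m[:180]=0; m[:,:270]=0; m[:,385:]=0;m[310:]=0
    c=max(cv2.findContours(m,0,1)[0],key=cv2.contourArea)[:,0]
    P=np.array([px2w("top",p,0,z=.001)[:2] for p in c]).astype(np.float32)
    return cv2.minAreaRect(P*1000)
def fitflange(P,c,r=.13,zlo=.048,zhi=.066,zmin=None):
    s=(P[...,2]>zlo)&(P[...,2]<zhi)&(np.hypot(P[...,0]-c[0],P[...,1]-c[1])<r)
    return cv2.minAreaRect((P[s][:,:2]*1000).astype(np.float32)), s
E
python3 - <<'E'
from h import *
d=np.load("s0.npz"); a,da=d["a"],d["da"]
print("mat",fitmat(a))
P=cloud("top",da)
(r,s)=fitflange(P,(.484,.13)); print("flange",r,s.sum(),np.median(P[s][:,2]))
print("bench z",np.median(P[250:290,240:270,2]), "tray floor",P[232,247])
# image-edge check: grey tray by colour? corner px of flange back-projected
p=cv2.boxPoints(r); print(p)
# neighbours: all points above 1.5cm in region around stack
for r0 in ((.2,.75,-.35,.35),):
    s=(P[...,2]>.015)&(P[...,0]>r0[0])&(P[...,0]<r0[1])&(P[...,1]>r0[2])&(P[...,1]<r0[3])
    n,l,st,ce=cv2.connectedComponentsWithStats(s.astype(np.uint8))
    for i in range(1,n):
        if st[i,4]>80:
            q=P[l==i]; print(np.round(q.min(0),3),np.round(q.max(0),3))
E
```

```text
mat ((458.5229187011719, -99.72390747070312), (256.04754638671875, 295.4171142578125), 86.97423553466797)
flange ((477.5236511230469, 125.5684814453125), (109.77547454833984, 150.24954223632812), 89.2612075805664) 743 0.05534483956461145
bench z -0.0005764839818941381 tray floor [0.4779642  0.12365289 0.03245259]
[[401.6974    71.65396 ]
 [551.93445   69.716644]
 [553.3499   179.483   ]
 [403.11285  181.42032 ]]
[0.382 0.032 0.015] [0.75  0.207 1.295]
[ 0.382 -0.126  0.017] [0.75  0.032 1.295]
[ 0.382 -0.35   0.015] [0.745 0.032 1.295]
[0.382 0.032 0.016] [0.581 0.35  1.295]
[0.382 0.032 0.017] [0.552 0.18  1.295]
[0.202 0.032 0.015] [0.382 0.344 1.295]
```

```bash
cat >> h.py <<'E'
from scipy.spatial.transform import Rotation as R
def quat(M): 
    q=R.from_matrix(M).as_quat(); return [float(q[3]),*map(float,q[:3])]
def pushframe(yaw,t=np.radians(25),flip=1):
    # pushes along stack -y; stack x at yaw
    z=np.array([0,-np.sin(t),-np.cos(t)]); x=flip*np.array([0,-np.cos(t),np.sin(t)]); y=np.cross(z,x)
    M=R.from_euler("z",yaw).as_matrix()@np.stack([x,y,z],1)
    return M, M[:,2]*.013-flip*M[:,0]*.011   # TCP minus leading finger-tip corner (fingers open)
E
cat > push.py <<'E'
from h import *
S=np.array([.4775,.1256]); yaw=np.radians(-.74)
for flip in (1,-1):
    M,off=pushframe(yaw,flip=flip)
    n=np.array([np.sin(yaw),-np.cos(yaw)])
    L=lambda gap,z:np.r_[S-n*(.055+gap),z]+off
    print(flip,[np.round(ctrl.solve_ik(list(p),quat(M)),2) if ctrl.solve_ik(list(p),quat(M)) is not None else None for p in (L(.016,.19),L(.016,.02))])
print(np.round(ctrl.read_tcp_rot(),3),ctrl.read_opening())
E
python3 push.py
```

```text
1 [array([ 0.49,  0.52, -0.05,  1.22, -0.38, -1.03]), array([ 0.49,  0.7 , -0.22,  0.86, -0.38, -1.03])]
-1 [array([ 0.49,  0.52, -0.05,  1.22, -0.38,  2.12]), array([ 0.49,  0.7 , -0.22,  0.86, -0.38,  2.12])]
[ 0.     0.191  0.982 -0.   ] 0.08547144194151486
```

```bash
cat > push2.py <<'E'
from h import *
S=np.array([.4775,.1256]); yaw=np.radians(-.74); G=np.array([.4585,-.0997]); gy=np.radians(-3.03)
M,off=pushframe(yaw,flip=-1); n=np.array([np.sin(yaw),-np.cos(yaw)])
L=lambda gap,z:np.r_[S-n*(.055+gap),z]+off
ctrl.movep(list(L(.018,.19)),quat(M))
ctrl.move_linear(list(L(.018,.018)),velocity=.12)
ctrl.hold(.2)
hit=ctrl.move_linear(list(L(-.012,.018)),velocity=.02,threshold=2.0)
p=np.array(ctrl.read_position()); g=np.dot((p-L(0,.018))[:2],-n)
print("hit",hit,"gap at contact(mm)",g*1000,ctrl.read_wrist_force(),ctrl.read_time())
M2,off2=pushframe(gy,flip=-1); n2=np.array([np.sin(gy),-np.cos(gy)])
# end with stack 8 mm short of goal
E=np.r_[G-n2*(.055+.008+g),.018]+off2
ctrl.move_linear(list(E),frame=quat(M2),velocity=.08)
print(ctrl.read_wrist_force(),ctrl.read_time())
a,da=ctrl.snapshot("top"); np.savez("s1.npz",a=a,da=da); cv2.imwrite("pics/c.png",cv2.resize(a[150:330,200:440,::-1],None,fx=3,fy=3))
r,s=fitflange(cloud("top",da),G+[0,.008]); print(r,s.sum())
E
python3 push2.py
```

```text
hit True gap at contact(mm) -3.011832003384426 [0.34284561 0.88029922 0.12423589] 4.9167
[0.69255682 6.66263156 0.94241072] 7.7917
((460.289794921875, -69.37181854248047), (153.625732421875, 150.53245544433594), 86.64624786376953) 857
```

View pics/c.png

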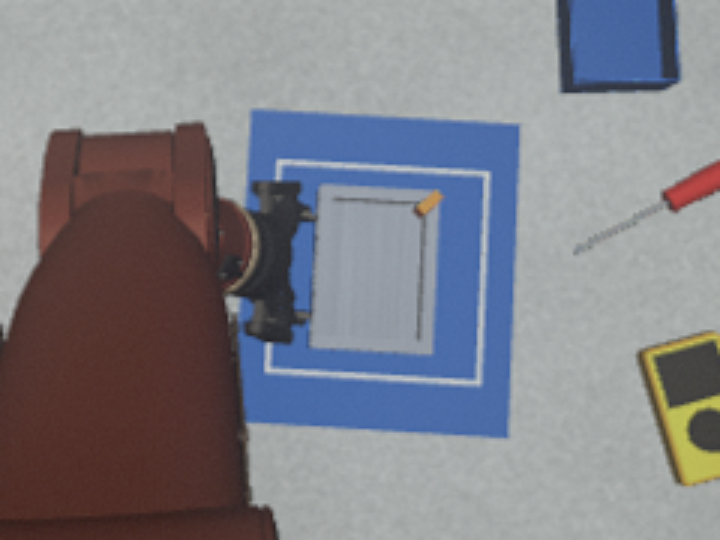

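The stack is on the mat and square to the white outline, with both fingers at its left face. About 8 mm remain, so I'll finish the push, back off and check.

```bash
cat > push3.py <<'E'
from h import *
G=np.array([.4585,-.0997]); gy=np.radians(-3.03); n2=np.array([np.sin(gy),-np.cos(gy),0])
p=np.array(ctrl.read_position())
ctrl.move_linear(list(p+n2*.0085),velocity=.03)
ctrl.move_linear(list(p-n2*.06),velocity=.1)
ctrl.move_linear(list(p-n2*.10+[0,0,.17]),velocity=.2)
a,da=ctrl.snapshot("top"); np.savez("s2.npz",a=a,da=da); cv2.imwrite("pics/d.png",cv2.resize(a[150:330,200:440,::-1],None,fx=3,fy=3))
P=cloud("top",da)
print("mat",fitmat(a))
r,s=fitflange(P,G); print("flange",r,s.sum())
for m in ctrl.mark_of("tab","top")[:3]: print(m["p"],px2w("top",m["at"],0,z=.079))
s=(P[...,2]>.07)&(P[...,2]<.1)&(np.hypot(P[...,0]-.52,P[...,1]+.145)<.05); print("tab top",P[s].mean(0),s.sum(),P[s].max(0))
# white square outline
hsv=cv2.cvtColor(a,cv2.COLOR_RGB2HSV); w=(hsv[...,1]<90)&(hsv[...,2]>150)
Q=np.array([px2w("top",(u,v),0,z=.001)[:2] for v,u in np.argwhere(w)]); k=(abs(Q-G).max(1)<.115); 
print("square",cv2.minAreaRect((Q[k]*1000).astype(np.float32)),k.sum(),ctrl.read_time())
E
python3 push3.py
```

```text
mat ((458.52044677734375, -99.34419250488281), (255.49281311035156, 295.39117431640625), 86.99771881103516)
flange ((458.7959289550781, -98.89620971679688), (110.28034973144531, 150.30418395996094), 87.06917572021484) 759
0.8 [ 0.50882143 -0.14542298  0.079     ]
0.48 [ 0.39890247 -0.05559639  0.079     ]
tab top [ 0.51582289 -0.14304658  0.0898275 ] 39 [ 0.52652367 -0.13267683  0.09619065]Traceback (most recent call last):
  File "push3.py", line 15, in <module>
    Q=np.array([px2w("top",(u,v),0,z=.001)[:2] for v,u in np.argwhere(w)]); k=(abs(Q-G).max(1)<.115);
                ~~~~^^^^^^^^^^^^^^^^^^^^^^
  File "h.py", line 4, in px2w
    m=ctrl.camera_model(cam); T=m["T"] if T is None else T; T=np.array(T)
ValueError: time passes only in moves, steps and waits
```

View pics/d.png

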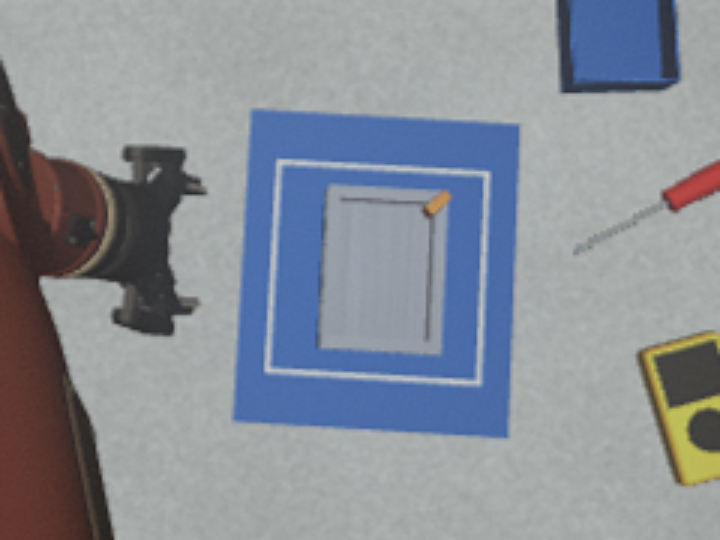

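Centred to within about 1 mm, with matching yaw. The tab is at crop (437,203), or world (0.516, -0.1435), and both estimates agree. Next I'll grasp it.

```bash
cat > grasp.py <<'E'
from h import *
tab=np.array([.516,-.1435]); yaw=np.radians(-2.97); b=yaw+np.pi/4
best=None
for s in (1,-1):
    y=s*np.array([np.cos(b),np.sin(b),0]); z=np.array([0,0,-1.]); M=np.stack([np.cross(y,z),y,z],1)
    q=ctrl.solve_ik([*tab,.16],quat(M))
    if q is None: continue
    print(s,np.round(q,2))
    if best is None or abs(q[5])<abs(best[0]): best=(q[5],M)
M=best[1]; np.save("M.npy",M)
ctrl.movep([*tab,.16],quat(M))
ctrl.command_gripper(.045)
print("hit",ctrl.move_linear([*tab,.063],velocity=.08,threshold=6))
f0=ctrl.read_wrist_force()
ctrl.command_gripper(0.0,f_grip=70)
print(ctrl.read_opening(),ctrl.read_finger_force(),ctrl.read_position(),f0,ctrl.read_wrist_force(),ctrl.read_time())
a,da=ctrl.snapshot("scene"); cv2.imwrite("pics/e.png",cv2.resize(a[140:300,140:360,::-1],None,fx=3,fy=3))
E
python3 grasp.py
```

```text
1 [-0.41  0.36 -0.25  0.96  0.    0.43]
-1 [-0.41  0.36 -0.25  0.96  0.   -2.71]
hit False
0.008838918374820327 68.66614580154419 [ 0.51618153 -0.14385038  0.06347327] [0.33281717 0.42472432 0.13841475] [-2.11510776 -0.72829426  4.70315496] 13.7917
```

View pics/e.png

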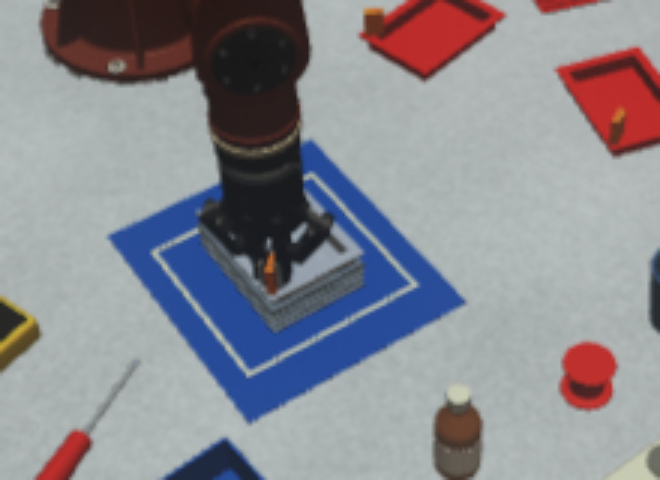

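The tab is held: it shows orange between the fingers at (272,270), with an opening of 9 mm and the stack undisturbed. Now I'll peel about the far corner.

```bash
cat > peel.py <<'E'
from h import *
M=np.load("M.npy"); yaw=np.radians(-2.97); Rz=R.from_euler("z",yaw).as_matrix()
p0=np.array(ctrl.read_position()); O=np.array([.5160,-.1437,.034])-Rz@np.array([.060,-.042,0])
F=O+Rz@np.array([-.066,.046,0]); d=Rz@np.array([.132,-.092,0]); d/=np.linalg.norm(d); a=np.cross(d,[0,0,1])
np.savez("peel.npz",p0=p0,F=F,a=a,O=O)
for deg in (2,4,6,8,10,12):
    Q=R.from_rotvec(a*np.radians(deg)).as_matrix()
    ctrl.move_linear(list(F+Q@(p0-F)),frame=quat(Q@M),velocity=.015)
    print(deg,np.round(ctrl.read_wrist_force(),2),round(ctrl.read_opening(),4))
ctrl.hold(.2); print(ctrl.read_time(),np.round(ctrl.read_wrist_force(),2))
im,da=ctrl.snapshot("scene"); cv2.imwrite("pics/f.png",cv2.resize(im[140:300,140:360,::-1],None,fx=3,fy=3))
E
python3 peel.py
```

```text
2 [-0.8  -1.79 -5.9 ] 0.0089
4 [ 2.55 -1.27 -1.13] 0.0091
6 [ 4.63 -1.92 -1.34] 0.0086
8 [ 3.85 -2.7  -1.31] 0.0088
10 [ 4.26 -1.16 -1.75] 0.009
12 [ 4.35 -2.02 -1.48] 0.0088
17.1667 [ 4.37 -1.52 -0.43]
```

View pics/f.png

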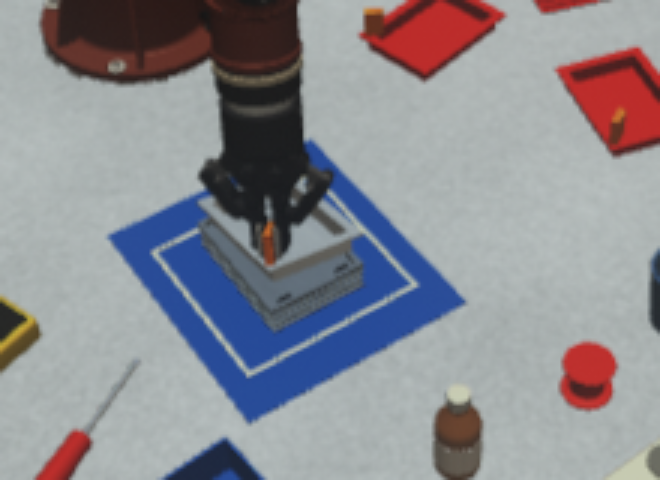

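The tab corner has peeled up with the stack still down. A mild sideways load shows the far edge against the recess wall, so I'll ease it off by 2 mm, then lift, level and check.

```bash
cat > lift.py <<'E'
from h import *
M=np.load("M.npy"); D=np.load("peel.npz"); p0,F,a,O=D["p0"],D["F"],D["a"],D["O"]
d=np.cross([0,0,1],a)
p=np.array(ctrl.read_position())
for k,dz in ((.0015,.003),(.002,.008),(.002,.016),(.002,.03)):
    ctrl.move_linear(list(p+d*k+[0,0,dz]),velocity=.015); print(dz,np.round(ctrl.read_wrist_force(),2))
ctrl.move_linear(list(p+d*.002+[0,0,.07]),velocity=.06)
off=p0-O                      # TCP minus tray origin when level
T=np.array([O[0],O[1],.20])+off
ctrl.move_linear(list(T),frame=quat(M),velocity=.05)
ctrl.hold(.4); print(ctrl.read_position(),np.round(ctrl.read_wrist_force(),2),ctrl.read_opening(),ctrl.read_time())
im,ds=ctrl.snapshot("scene"); t,dt=ctrl.snapshot("top"); np.savez("s3.npz",a=t,da=dt,b=im,db=ds)
cv2.imwrite("pics/g.png",np.hstack([cv2.resize(im[100:300,140:360,::-1],None,fx=1.8,fy=1.8),cv2.resize(t[150:350,220:440,::-1],None,fx=1.8,fy=1.8)]))
E
python3 lift.py
cat > lev.py <<'E'
from h import *
D=np.load("s3.npz"); d=np.load("peel.npz"); O=d["O"]; yaw=np.radians(-2.97); Rz=R.from_euler("z",yaw).as_matrix()
for cam,k in (("top","da"),("scene","db")):
    P=cloud(cam,D[k]); q=(P-np.r_[O[:2],0])@Rz; ok=D[k]>0
    s=ok&(q[...,2]>.17)&(q[...,2]<.235)&(abs(q[...,0])<.085)&(abs(q[...,1])<.065)
    fl=s&((abs(q[...,0])<.05)&(abs(q[...,1])<.032)&(q[...,2]<.212))
    A=q[fl]; c=np.linalg.lstsq(np.c_[A[:,:2],np.ones(len(A))],A[:,2],rcond=None)[0]
    print(cam,fl.sum(),"slopes deg",np.degrees(c[:2]),"z",c[2], "resid",np.std(A[:,2]-np.c_[A[:,:2],np.ones(len(A))]@c))
P=cloud("top",D["da"])
r,s=fitflange(P,O,zlo=.03,zhi=.05); print("stack",r,s.sum())
E
python3 lev.py
```

```text
0.003 [ 3.2  -0.34 -0.89]
0.008 [-1.57  0.08 -1.25]
0.016 [ 0.57  0.4  -0.58]
0.03 [ 0.41  0.31 -1.57]
[ 0.51614579 -0.14379331  0.22948031] [-0.25  0.6  -1.63] 0.008616800928527292 22.5
top 568 slopes deg [-0.18881878 -0.10219835] z 0.20141871047604767 resid 0.002128697495765644
scene 105 slopes deg [0.58687716 0.01148941] z 0.2030880074906417 resid 0.0018379622652210641
stack ((461.3013000488281, -52.688507080078125), (148.12692260742188, 24.364809036254883), 0.6863425374031067) 222
```

View pics/g.png

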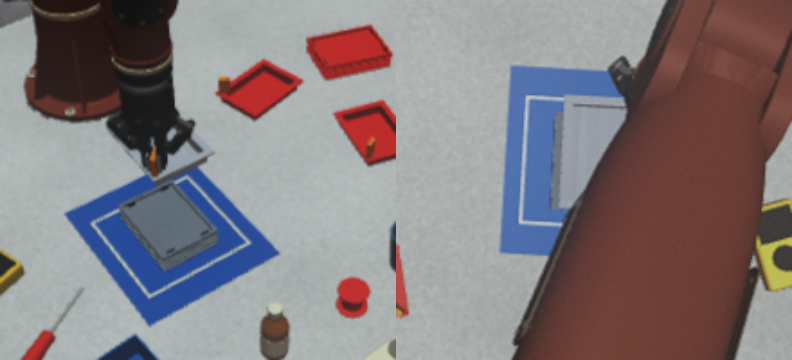

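Run:
```python
from h import *
D=np.load("s3.npz"); P=cloud("scene",D["db"]); O=np.load("peel.npz")["O"]
s=(D["db"]>0)&(P[...,2]>.03)&(P[...,2]<.046)&(np.hypot(P[...,0]-O[0],P[...,1]-O[1])<.12)
print(cv2.minAreaRect((P[s][:,:2]*1000).astype(np.float32)),s.sum(),np.median(P[s][:,2]))
print(ctrl.read_joint_velocities(),ctrl.read_time())
```

```text
((457.6212158203125, -98.02401733398438), (113.58647918701172, 156.10507202148438), 86.92627716064453) 1304 0.03490481348226715
[-0.00011879  0.00092886  0.0003062   0.00074283 -0.0003122  -0.00055497] 22.6
```

The stack is still centred within about 2 mm of (458.5, -99.5), flat on the mat. The tray is level at 0.20 m and not moving, so I'm handing in.

```bash
python3 -c "
from plant import ctrl
print(ctrl.job_done())"
```

```text
the job is handed in; nothing more can be done
None
```

Job handed in at about 22.6 s (no verdict shown): the stack sits within about 2 mm of the white square's centre, and the arm is holding the top tray, peeled tab corner first, still and level about 20 cm above the bench; no other objects were touched.

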